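# Set the master rod home in the bench rod gauge

### The job

Take the steel master rod from its black rest and lay it lengthwise in the V-groove of the bench rod gauge, in front of the gauge's white visor. Then slide it gently along the groove, in under the visor, until it bears on the sprung stop, and press it there for a moment with a light push that the stop feels as about 5 to 12 N, never as much as 18 N. Leave it lying in the groove in touch with the stop, let go and move clear, without disturbing the bottle, the weighing boat and the marker.

Things in the scene. Friction and masses are not known exactly. Their poses are not given: they have to be found in the camera images.
- rod: master rod: plain steel cylinder, diameter 24 mm, length 80 mm, ends flat and alike with 1.5 mm rounded edges; about 0.22 kg (times 0.7 to 1.4). Origin at its centre, x along its axis; either end may go first. At the start it lies level in the rest, its axis 34 mm above the bench and along the rest's x
- rest: the rod's black rest, fixed on the bench: base plate 78 x 44 x 6 mm and two V-saddles, 10 mm thick, centred 30 mm either side of its middle along x, tops 25 mm above the bench; the 50 mm between the saddles are free for fingers. Origin at the centre of its underside
- gauge: bench rod gauge, fixed: grey-based steel V-bed 60 mm wide, x = -115 to 140 mm. Origin on the bench, on the groove's centre line, below the visor's front edge; x along the groove towards the stop (away from the robot, 0.2 to 0.6 rad to its left), z up. 120-degree groove 18 mm wide, bottom at z = 20, flat shoulders at z = 25; the seated rod's axis is at z = 34 mm. Sliding the rod takes about 1 to 3 N
- visor_edge (a point): middle of the lower front edge of the gauge's white visor, 91 mm above the bench, axes as the gauge's. The visor is a plate 72 mm wide, 8 mm thick, from here 140 mm back; its first 45 mm are open at the sides, then walls leave a 44 mm channel. With the rod home its near end is 20 to 37 mm behind this edge: fingers must lean, tips forward, 35 to 45 degrees to push it there
- stop: the stop under the visor, fixed in the groove; axes as the gauge's. Origin 100 to 103 mm behind the visor's edge, 38 mm above the bench. A screw sets its plunger, a 12 mm steel pin whose front face at rest lies 0 to 12 mm beyond this origin (+x): how far is not known and must be felt. The plunger yields along +x by 0.1 mm per newton; it feels the push on the rod less the rod's friction
- bottle: bystander: closed white bottle with a blue cap, 56 mm diameter, 100 mm tall, origin at the centre of its underside, z up
- boat: bystander: white square weighing boat, 66 x 78 x 20 mm, origin at the centre of its underside
- marker: bystander: black and white marker pen lying on the bench, 13 x 137 x 13 mm, along its y axis, origin under its middle

How it is judged:
On the way, in this order (a step that is already met when the one before it is completed fails the run):
1. the rod lies in the V-groove, in front of the visor (its centre before the visor's edge, at least 20 mm) (angle between the x axis of rod and the x axis of gauge, either way round below 0.06 rad and y of rod in the frame of gauge between -0.003 and 0.003 m and z of rod in the frame of gauge between 0.0305 and 0.0365 m and x of rod in the frame of gauge below -0.02 m), for 0.2 s.
2. the rod is pressed on the stop with more than 3 N for 0.1 s (angle between the x axis of rod and the x axis of gauge, either way round below 0.06 rad and y of rod in the frame of gauge between -0.003 and 0.003 m and z of rod in the frame of gauge between 0.0305 and 0.0365 m and contact force between rod and stop above 3 N), for 0.1 s.
At the end, for the whole second after the job is handed in: the rod lies at rest in the groove (within 3 mm of the centre line and of its seated height, within 0.06 rad of the groove's direction), its end still touching the plunger of the stop (contact force above 0.1 N), its centre 25 to 42 mm before the stop's origin, released (angle between the x axis of rod and the x axis of gauge, either way round below 0.06 rad and y of rod in the frame of gauge between -0.003 and 0.003 m and z of rod in the frame of gauge between 0.0305 and 0.0365 m and x of rod in the frame of stop between -0.042 and -0.025 m and contact force between rod and stop above 0.1 N and linear speed of rod below 0.01 m/s).
It fails at once if the stop is loaded with more than 18 N (contact force between stop and anything else above 18 N).
It fails at once if the bottle is moved by more than 20 mm or tipped (distance of bottle from where it was at the start of the episode above 0.02 m or angle between bottle's own z axis and vertical above 0.5 rad).
It fails at once if the weighing boat is moved by more than 20 mm (distance of boat from where it was at the start of the episode above 0.02 m).
It fails at once if the marker is moved by more than 20 mm (distance of marker from where it was at the start of the episode above 0.02 m).
It also fails if it takes over 58 s, if anything falls off the work surface, if the arm or the gripper's body presses on something with over 40 N, if the wrist force passes 120 N, or if a joint passes its speed limit or range.

### The arm

A 6-joint arm with a two-finger parallel gripper is mounted at the origin on the work surface; the furniture and walls round the work are solid. World frame = base frame: x ahead of the robot, y to its left, z up, the work surface at z = 0. Lengths are in m, angles in rad, forces in N, time in s.
With the tool pointing down it reaches from about 0.325 to 0.775 m from the base axis. Payload 5.5 kg.
Tool frame: the origin (TCP) lies midway between the tips of the shut fingers; the grasp point (between the pads) lies 19 mm behind it; z points along the fingers, y is the line along which they close (so a half turn about z gives the same grasp; the last joint's range is limited). The gripper opens to 85 mm and grips with 20 to 120 N. Pads are 22 mm wide; open, the fingers measure 114 mm over their backs; the gripper's body (76 mm by 85 mm) begins 54 mm behind the grasp point. The pads swing forward as they close: fully open they stand 13 mm farther back than shut.
Start: joints at [-1.387, 0.091, 1.231, -0, 1.82, -0.057], TCP at [0.143, -0.583, 0.203] pointing down, gripper open.
Joint ranges: [-2.87, 2.87], [-0.86, 2.18], [0.17, 2.46], [-1.51, 4.65], [0.06, 2.69], [-2.65, 2.65]. Speed limits (rad/s): [2.57, 2.57, 3.01, 3.14, 3.14, 3.14].

### API

Orientations are given as a unit quaternion [w, x, y, z].
In Python, from workcell import arm, vision, workorder gives the robot as it stands.
- The arm moves only by the tool servo_tool, never from a script. Its arguments are lists of equal length, an entry for each row: "twist": the turn, a rotation vector about the tool's x, y, z in rad, a list of three; "delta_pos": the shift along the tool's x, y, z in cm, a list of three; "grip": the finger opening in cm, from 0 to 8.54. In form: {"twist": [[ax, ay, az], ...], "delta_pos": [[dx, dy, dz], ...], "grip": [grip, ...]}. A call has 1 to 12 rows; each row shifts and turns the commanded pose from where the row before left it, along the tool's axes as they then stand; what a row does not reach is not made up. A row lasts 1/8 s, in which the tool goes at most 62.5 mm and 10.7 degrees, less where a joint would pass 70% of its speed; a pose out of reach is approached as far as the arm can. A call is refused whole if a number of a shift passes 6.25 or a number of a turn 0.188, either way. A call with a gripper value outside its range is refused whole. The fingers move at their own pace and stop on an object; "squeeze" is the grip in N (left out, the last holds). Time passes only in rows, so rows that do not move let the fingers close. It gives the time, the measured TCP pose, the force, the opening and the grip force at its end, in the units of the state.
- arm.read_state(): the state, without advancing time (a new reading comes with each control period).
- vision.capture(name): name is "scene" or "side" or "wrist"; returns the picture (480x640x3 uint8, red, green, blue); there is no depth.
- vision.camera_params(name): a dict with "camera_matrix" (3x3 intrinsics, pixels), "world_from_camera" (4x4, takes a point from camera to world coordinates). Camera axes: x right, y up, looking along -z (the intrinsics and any distortion apply to the point x, -y, -z); pixel columns grow to the right and rows downward; lengths in m; the calibration is good to about 2 mm. A picture is of the moment at which its call begins: read the wrist's pose just before it. camera_params takes no time and is no camera call; for the wrist camera it gives the pose at the moment of the call.
- workorder.hand_in(): hands the job in; it is judged then, once.
The state is a dict: "time": time; "qpos": joint angles; "qd": joint speeds; "effort": joint torques, N m; "ee_pos": TCP position; "ee_rot": TCP orientation; "wrist_force": force on the tool from outside, world axes, zero at the start; "wrist_torque": the same for the moment, N m; "width": finger opening in m; "grip_force": force on a finger pad.
Only numpy, scipy, OpenCV 4.12 (cv2) and the standard library are available. Lean on these libraries where they do the work, as an engineer would, in place of code of your own. Each camera call takes 0.05 s, during which the arm holds its last target. There are 200 camera calls.

## Working session

There is one attempt and no reset: what is moved stays moved. The work goes in short steps, Python scripts to look and compute and a tool call to move; the robot and the scene stay as the last step left them, time stands still between calls to the robot, and variables do not carry over. Pictures are saved under pics/ and viewed, at most 10 in all, crops included, and the job is handed in when it is done.

Besides the shell and the picture viewer there is one more tool, called after "Call:" as name(argument=value, ...) on one line, values as JSON. servo_tool: Moves the arm, as the interface text tells. Its arguments: {"type":"object","properties":{"twist":{"type":"array"},"delta_pos":{"type":"array"},"grip":{"type":"array"},"squeeze":{"type":"number"}},"required":["twist","delta_pos","grip"]}

```bash
mkdir -p pics; ls
cat > h.py <<'E'
import numpy as np, cv2
from workcell import arm, vision, workorder
def save(n,f):
    im=vision.capture(n); cv2.imwrite('pics/'+f,im[:,:,::-1]); return im
E
python3 - <<'E'
from h import *
s=arm.read_state(); print(s)
for n in ['scene','side','wrist']:
    save(n,n+'0.png'); p=vision.camera_params(n); print(n,{k:np.round(v,4).tolist() if not isinstance(v,str) else v for k,v in p.items()})
E
```

```text
pics
{'time': 0.0, 'qpos': array([-1.38670019e+00,  9.18730905e-02,  1.23191386e+00,  6.80752047e-06,
        1.81979743e+00, -5.67395355e-02]), 'qd': array([-0.00102422, -0.00042022,  0.00090159,  0.00142188,  0.00075113,
       -0.00052641]), 'effort': array([ 5.73509951e-04, -4.58733451e+01, -4.18018019e+01, -6.54899367e-06,
        1.16591252e-02, -1.20810274e-06]), 'ee_pos': array([ 0.14302298, -0.58234956,  0.20222661]), 'ee_rot': array([-9.94051963e-04,  9.92757936e-01,  1.20127800e-01, -6.00789187e-05]), 'wrist_force': array([ 0.80524304, -0.12133218, -0.45462146]), 'wrist_torque': array([-0.01519897,  0.01929418, -0.01106304]), 'grip_force': 0.0, 'width': 0.0852829252551919}
scene {'camera_matrix': [[480.0209, 0.0, 312.2264], [0.0, 480.0209, 235.7246], [0.0, 0.0, 1.0]], 'world_from_camera': [[-0.5701, 0.6342, -0.5222, 0.0996], [-0.8215, -0.4331, 0.3709, 0.2741], [0.0091, 0.6405, 0.7679, 0.7172], [0.0, 0.0, 0.0, 1.0]]}
side {'camera_matrix': [[455.6009, 0.0, 319.9308], [0.0, 455.6009, 241.6151], [0.0, 0.0, 1.0]], 'world_from_camera': [[0.8431, -0.4579, 0.2819, 0.8381], [0.5377, 0.7281, -0.4252, -0.4388], [-0.0106, 0.5101, 0.8601, 0.928], [0.0, 0.0, 0.0, 1.0]]}
wrist {'camera_matrix': [[399.9537, 0.0, 315.4526], [0.0, 399.9537, 236.0028], [0.0, 0.0, 1.0]], 'world_from_camera': [[0.2388, 0.9292, 0.2822, 0.2152], [-0.9711, 0.2289, 0.068, -0.5638], [-0.0014, -0.2903, 0.9569, 0.3729], [0.0, 0.0, 0.0, 1.0]]}
```

View pics/scene0.png

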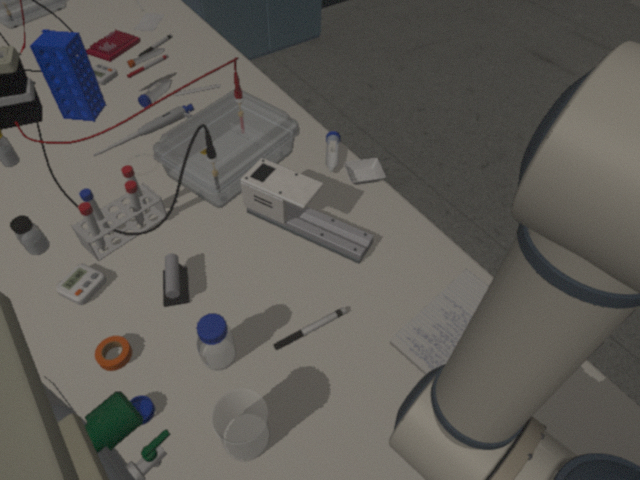

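View pics/side0.png

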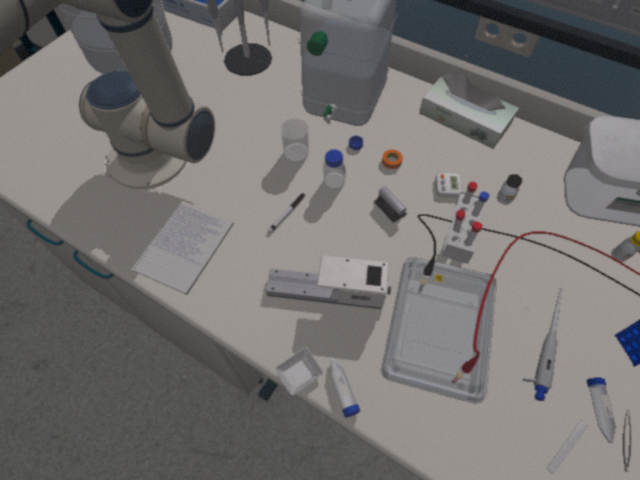

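The scene view shows the rest and rod at (175,280), the gauge from (245,190) to (370,245), the bottle at (215,345) and the marker at (312,328). In the side view the rod is at (390,203) and the gauge runs from (268,285) to (388,285). I'll enlarge these areas to get exact pixels.

Run:
```python
import cv2,numpy as np
a=cv2.imread('pics/scene0.png')[150:320,140:400]; b=cv2.imread('pics/side0.png')[170:320,255:415]
cv2.imwrite('pics/a.png',cv2.resize(a,None,fx=3,fy=3,interpolation=cv2.INTER_CUBIC))
cv2.imwrite('pics/b.png',cv2.resize(b,None,fx=4,fy=4,interpolation=cv2.INTER_CUBIC)[:600,:800])
```

```text
(no output)
```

View pics/a.png

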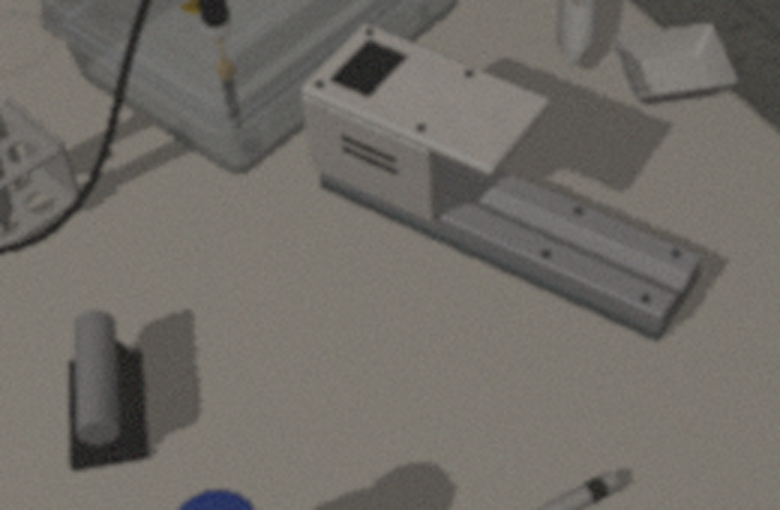

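View pics/b.png

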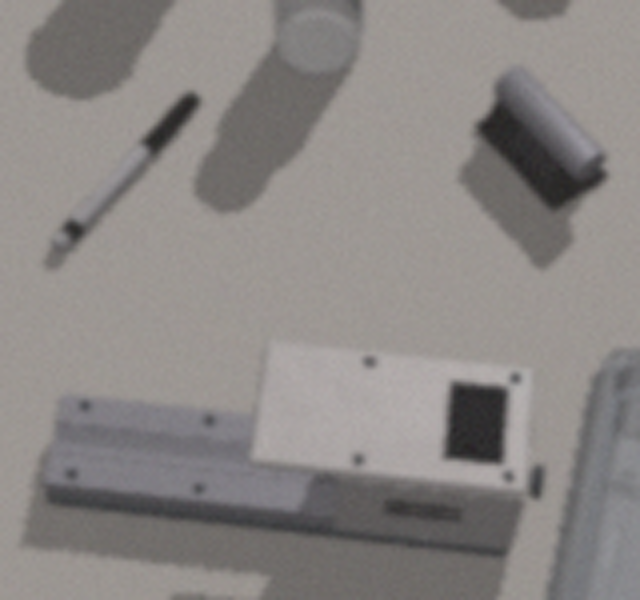

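```bash
cat >> h.py <<'E'
def ray(n,uv,P=None):
    P=P or vision.camera_params(n); K=P['camera_matrix'];T=P['world_from_camera']
    d=np.array([(uv[0]-K[0][2])/K[0][0],-(uv[1]-K[1][2])/K[1][1],-1]); d=T[:3,:3]@d
    return T[:3,3],d/np.linalg.norm(d)
def plane(n,uv,z,P=None):
    o,d=ray(n,uv,P); return o+d*(z-o[2])/d[2]
def tri(rs):
    A=sum(np.eye(3)-np.outer(d,d) for o,d in rs); b=sum((np.eye(3)-np.outer(d,d))@o for o,d in rs); return np.linalg.solve(A,b)
E
python3 - <<'E'
from h import *
S=lambda x,y:(140+x/3,150+y/3)
D=lambda x,y:(255+x/4,170+y/4)
def t(name,s,d,z):
    s=S(*s);d=D(*d); print(name,tri([ray('scene',s),ray('side',d)]).round(4),plane('scene',s,z).round(4),plane('side',d,z).round(4))
t('visFL',(490,172),(270,343),.099)
t('visFR',(548,97),(254,458),.099)
t('visRL',(303,92),(532,370),.099)
t('visRR',(365,27),(526,492),.099)
t('bedR',(697,262),(47,486),.025)
t('bedL',(662,315),(62,397),.025)
t('rodmid',(97,378),(551,122),.034)
t('rodA',(95,311),(590,178),.034)
t('rodB',(98,445),(513,66),.034)
t('markA',(630,475),(55,243),.007)
for n,uv,z in [('side',(333,185),0),('side',(298,372),0)]: print(plane(n,uv,z).round(3))
E
```

```text
visFL [ 0.5873 -0.052   0.0926] [ 0.5824 -0.0487  0.099 ] [ 0.5893 -0.0549  0.099 ]
visFR [ 0.6168 -0.1145  0.0971] [ 0.6147 -0.1137  0.099 ] [ 0.6177 -0.1147  0.099 ]
visRL [0.7103 0.0063 0.0924] [0.7033 0.0088 0.099 ] [0.7117 0.0034 0.099 ]
visRR [ 0.7404 -0.0565  0.0931] [ 0.7336 -0.0538  0.099 ] [ 0.7415 -0.0585  0.099 ]
bedR [ 0.5088 -0.1568  0.0157] [ 0.5035 -0.151   0.025 ] [ 0.5121 -0.1597  0.025 ]
bedL [ 0.4856 -0.1096  0.0203] [ 0.4831 -0.1069  0.025 ] [ 0.4874 -0.1114  0.025 ]
rodmid [0.6301 0.1954 0.0298] [0.626  0.1953 0.034 ] [0.6315 0.1934 0.034 ]
rodA [0.671  0.1738 0.0319] [0.6718 0.176  0.034 ] [0.67   0.1696 0.034 ]
rodB [0.5892 0.2163 0.0313] [0.5837 0.2137 0.034 ] [0.5921 0.2184 0.034 ]
markA [ 0.4148 -0.0266  0.0088] [ 0.4131 -0.03    0.007 ] [ 0.4166 -0.0231  0.007 ]
[0.472 0.18  0.   ]
[ 0.661 -0.263  0.   ]
```

```bash
cat >> h.py <<'E'
from scipy.spatial.transform import Rotation as R
def pose():
    s=arm.read_state(); return np.array(s['ee_pos']),R.from_quat(np.r_[s['ee_rot'][1:],s['ee_rot'][0]])
def Rt(yaw,tilt=0):
    # x along yaw, z down, then tips lean forward (+x) by tilt
    c,s=np.cos(yaw),np.sin(yaw)
    M=np.array([[c,s,0],[s,-c,0],[0,0,-1]]).T
    return R.from_matrix(M)*R.from_rotvec([0,tilt,0])
def go(p,Rg):
    p0,R0=pose(); print('shift cm',(R0.inv().apply(np.array(p)-p0)*100).round(2),'turn',(R0.inv()*Rg).as_rotvec().round(4), 'turnback shift cm',(Rg.inv().apply(np.array(p)-p0)*100).round(2))
E
python3 -c "
from h import *
go([.629,.195,.2],Rt(-.48))"
```

```text
shift cm [ 65.73 -63.91   0.35] turn [-1.500e-03  4.000e-04  7.208e-01] turnback shift cm [  7.2  -91.4    0.25]
```

Call:
servo_tool(twist=[[0,0,0],[0,0,0],[0,0,0],[0,0,0],[0,0,0],[0,0,0],[0,0,0],[0,0,0],[0,0,0],[0,0,0],[0,0,0],[0,0,0]], delta_pos=[[4.1,-4.0,0],[4.1,-4.0,0],[4.1,-4.0,0],[4.1,-4.0,0],[4.1,-4.0,0],[4.1,-4.0,0],[4.1,-4.0,0],[4.1,-4.0,0],[4.1,-4.0,0],[4.1,-4.0,0],[4.1,-4.0,0],[4.1,-4.0,0]], grip=[8.5,8.5,8.5,8.5,8.5,8.5,8.5,8.5,8.5,8.5,8.5,8.5])

```text
time: 1.65
ee_pos: [0.5071, 0.0026, 0.2032]
ee_rot: [0.0, 0.993, 0.12, 0.0]
wrist_force: [0.5, -1.0, 0.4]
width: 0.0853
grip_force: 0.0
```

Call:
servo_tool(twist=[[0,0,0],[0,0,0],[0,0,0],[0,0,0],[0,0,0.18],[0,0,0.18],[0,0,0.18],[0,0,0.18],[0,0,0],[0,0,0]], delta_pos=[[4.1,-4.0,0],[4.1,-4.0,0],[4.1,-4.0,0],[4.1,-4.0,0],[0,0,0],[0,0,0],[0,0,0],[0,0,0],[0,0,0],[0,0,0]], grip=[8.5,8.5,8.5,8.5,8.5,8.5,8.5,8.5,8.5,8.5])

```text
time: 2.9
ee_pos: [0.6275, 0.1952, 0.2031]
ee_rot: [0.0, 0.972, -0.236, -0.0]
wrist_force: [-0.0, -0.7, -0.7]
width: 0.0848
grip_force: 0.0
```

```bash
python3 -c "
from h import *
s=arm.read_state();print(s['time'],s['qpos'],s['wrist_force']); go([.629,.195,.2],Rt(-.48)); P=vision.camera_params('wrist'); save('wrist','w1.png')
import pickle; pickle.dump(P,open('w1.pkl','wb'))
go([.629,.195,.2],Rt(-.48))"
```

```text
2.9 [2.49887599e-01 2.49810599e-01 1.05474040e+00 1.31393914e-05
 1.83752008e+00 2.29644732e+00] [-0.03878292 -0.65164107 -0.65327349]
shift cm [ 0.15 -0.05  0.31] turn [0.0003 0.0004 0.0042] turnback shift cm [ 0.15 -0.05  0.31]
shift cm [ 0.15 -0.05  0.32] turn [0.0002 0.0002 0.0036] turnback shift cm [ 0.15 -0.05  0.32]
```

View pics/w1.png

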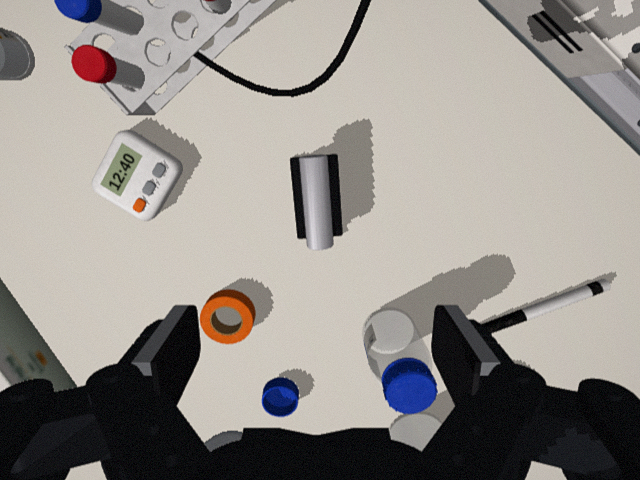

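Run:
```python
from h import *
import pickle; P=pickle.load(open('w1.pkl','rb'))
im=cv2.imread('pics/w1.png'); g=im.max(2).astype(int)
L=[];Rr=[]
for r in range(165,234,3):
    row=g[r,285:350]; k=np.where(row<60)[0]; 
    gap=np.argmax(np.diff(k)); a,b=285+k[gap]+.5,285+k[gap+1]-.5; L.append((a,r));Rr.append((b,r))
L=np.array(L);Rr=np.array(Rr); m=(L+Rr)/2; 
f=np.polyfit(m[:,1],m[:,0],1); print(f,(Rr-L)[:,0].mean())
col=g[:,317]; print(g[145:165,317],g[238:256,319])
u=lambda r:(np.polyval(f,r),r)
a=plane('wrist',u(160),.037,P);b=plane('wrist',u(240),.037,P); d=a-b; print(a,b,np.arctan2(d[1],d[0]))
# far end top edge ~ row155 (z~.046), near end row 248 bottom?
print(plane('wrist',u(154.5),.046,P),plane('wrist',u(238),.046,P),plane('wrist',u(248),.03,P))
# black base corners at z=.006
```

```text
[7.65810277e-02 3.00706522e+02] 27.782608695652176
[204 206 205 206 174 131 132 131 137 106  70  77 123 156 159 149 155 153
 156 154] [181 178 179 180 178 182 183 181 184 182 182 176 190 205 200 208 210 206]
[0.66230933 0.18092416 0.037     ] [0.59790859 0.20814351 0.037     ] -0.39988348666909723
[0.66719165 0.17872549 0.046     ] [0.60212772 0.20622514 0.046     ] [0.5889006  0.21205588 0.03      ]
```

The wrist view shows the rod from (316,155) to (319,248), with its axis at yaw −0.40 and its centre near (0.628, 0.195). I'll grasp it there.

Call:
servo_tool(twist=[[0,0,-0.08],[0,0,0],[0,0,0],[0,0,0],[0,0,0],[0,0,0],[0,0,0],[0,0,0]], delta_pos=[[0.04,0,0],[0,0,4],[0,0,4],[0,0,4],[0,0,3],[0,0,2],[0,0,0.7],[0,0,0]], grip=[8.5,8.5,8.5,8.5,7,5,4,3.5])

```text
time: 3.95
ee_pos: [0.6282, 0.1952, 0.0269]
ee_rot: [-0.0, 0.98, -0.198, 0.0]
wrist_force: [0.1, 1.4, -0.0]
width: 0.0352
grip_force: 0.0
```

```bash
python3 -c "
from h import *
s=arm.read_state();print(s['time'],s['qpos'],s['wrist_force'],s['width']); go([.628,.1952,.026],Rt(-.40))"
```

```text
3.95 [2.49529973e-01 2.79142898e-01 1.33290578e+00 2.44948434e-05
 1.52891793e+00 2.21907662e+00] [ 0.12437521  1.43813548 -0.00230804] 0.035229915644086424
shift cm [-0.02  0.01  0.09] turn [-0.0004 -0.0005  0.0012] turnback shift cm [-0.02  0.01  0.09]
```

Close gently, then lift.

Call:
servo_tool(twist=[[0,0,0],[0,0,0],[0,0,0],[0,0,0],[0,0,0],[0,0,0]], delta_pos=[[0,0,0.1],[0,0,0],[0,0,0],[0,0,0],[0,0,0],[0,0,0]], grip=[2.8,2.2,1.8,1.8,1.8,1.8], squeeze=40)

```text
time: 4.7
ee_pos: [0.6279, 0.1951, 0.0253]
ee_rot: [-0.0, 0.98, -0.198, -0.0]
wrist_force: [-0.1, -0.2, -0.4]
width: 0.0181
grip_force: 0.0
```

Call:
servo_tool(twist=[[0,0,0],[0,0,0],[0,0,0],[0,0,0],[0,0,0],[0,0,0]], delta_pos=[[0,0,-1],[0,0,-3],[0,0,-4],[0,0,-4],[0,0,-2],[0,0,0]], grip=[1.8,1.8,1.8,1.8,1.8,1.8])

```text
time: 5.45
ee_pos: [0.6287, 0.1953, 0.1675]
ee_rot: [-0.001, 0.98, -0.198, 0.002]
wrist_force: [0.3, 0.8, 0.1]
width: 0.0177
grip_force: 0.0
```

```bash
python3 -c "
from h import *
s=arm.read_state();print(s['time'],s['qpos'],s['wrist_force'],s['width'])
y=.44
for yw in (.44,):
  p=np.array([.601,-.083])-.12*np.array([np.cos(yw),np.sin(yw)]); print(p); go([*p,.15],Rt(yw))"
```

```text
5.45 [ 2.49489229e-01  2.42625596e-01  1.12604613e+00 -1.17346958e-05
  1.76922871e+00  2.21951633e+00] [0.27645006 0.84386162 0.05929171] 0.017718611654055087
[ 0.4924298  -0.13411274]
shift cm [ 0.24 35.65  1.67] turn [-0.0009 -0.0037 -0.8392] turnback shift cm [-26.36  24.     1.75]
```

```bash
python3 -c "
from h import *
P=vision.camera_params('wrist'); save('wrist','w2.png')
import pickle; pickle.dump(P,open('w2.pkl','wb'))
"
```

```text
(no output)
```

View pics/w2.png

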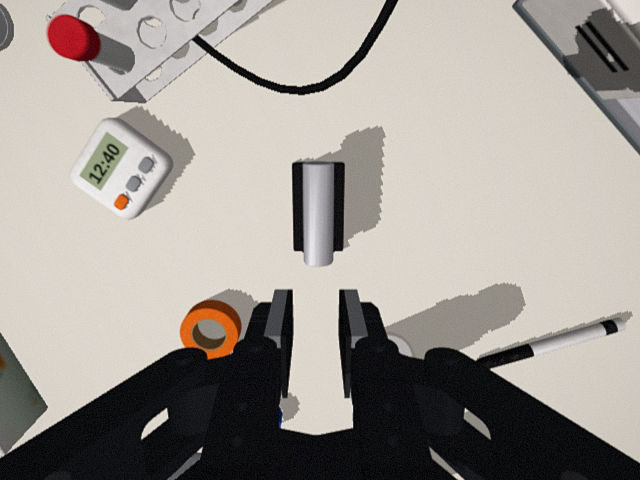

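The view shows the rod still in its rest at (318,214) and the empty fingertips at about (290,290) and (347,290), so the grasp missed. I'll check where the TCP and the fingertips project.

Run:
```python
from h import *
import pickle; P=pickle.load(open('w2.pkl','rb')); K=np.array(P['camera_matrix']);T=np.array(P['world_from_camera'])
p,Rg=pose()
def proj(X):
    c=T[:3,:3].T@(np.array(X)-T[:3,3]); return (K@np.array([c[0],-c[1],-c[2]])/-c[2])[:2].round(1)
for z in (0,-.004,-.019,-.03):
    print(z,[proj(p+Rg.apply([x,y,z])) for y in (-.009,.009) for x in (-.011,.011)])
print(Rg.inv().apply(T[:3,3]-p), (Rg.inv().as_matrix()@T[:3,:3]).round(3))
print(proj([.628,.195,.034]),arm.read_state()['ee_pos'])
# rod now
im=cv2.imread('pics/w2.png'); g=im.max(2).astype(int); m=[]
for r in range(170,245,3):
    row=g[r,288:350]; k=np.where(row<60)[0]; j=np.argmax(np.diff(k)); m.append(((288*2+k[j]+k[j+1])/2,r,k[j+1]-k[j]))
m=np.array(m); f=np.polyfit(m[:,1],m[:,0],1); print(f,m[:,2].mean())
for z in (.034,.037,.06):
  a,b=[plane('wrist',(np.polyval(f,r),r),z,P) for r in (165,240)];d=a-b;print(z,a,b,np.arctan2(d[1],d[0]))
# length in z plane; foreshortening
```

```text
0 [array([300.1, 302.3]), array([299.5, 258.8]), array([337.9, 302.4]), array([338.7, 258.8])]
-0.004 [array([299.7, 306.2]), array([299.2, 261.8]), array([338.4, 306.2]), array([339.2, 261.9])]
-0.019 [array([298.3, 322.1]), array([297.7, 274.5]), array([340.2, 322.1]), array([341.2, 274.5])]
-0.03 [array([297.2, 335.5]), array([296.4, 285.3]), array([341.8, 335.6]), array([342.9, 285.3])]
[ 0.07388491 -0.00137325 -0.17298186] [[ 0.     0.958  0.288]
 [ 1.    -0.001  0.002]
 [ 0.002  0.288 -0.958]]
[318.1 214.5] [0.62797399 0.1951321  0.16511935]
[-6.41025641e-03  3.19220513e+02] 31.8
0.034 [0.66337262 0.18012682 0.034     ] [0.60892566 0.20336507 0.034     ] -0.4033986916389646
0.037 [0.66369991 0.1800039  0.037     ] [0.60979006 0.20301291 0.037     ] -0.403398691638964
0.06 [0.66620917 0.17906151 0.06      ] [0.61641715 0.20031301 0.06      ] -0.4033986916389645
```

Run:
```python
from h import *
p,Rg=pose(); out=[]
for n in ('scene','side'):
    im=vision.capture(n)[:,:,::-1]; cv2.imwrite(f'pics/{n}2.png',im)
    P=vision.camera_params(n);K=np.array(P['camera_matrix']);T=np.array(P['world_from_camera'])
    for z in (0,-.034):
        c=T[:3,:3].T@(p+Rg.apply([0,0,z])-T[:3,3]); uv=(K@np.array([c[0],-c[1],-c[2]])/-c[2])[:2]
        print(n,z,uv.round(1))
        if z==0:
            u,v=uv.astype(int); x0,y0=max(u-50,0),max(v-75,0)
            crop=np.ascontiguousarray(im[y0:y0+150,x0:x0+100]); print(x0,y0)
            out.append(cv2.resize(crop,(400,600),interpolation=cv2.INTER_CUBIC))
        
cv2.imwrite('pics/m2.png',np.hstack(out))
```

```text
scene 0 [153.3 225.4]
103 150
scene -0.034 [147.6 210.1]
side 0 [399.4 163.6]
349 88
side -0.034 [401.6 152.9]
```

View pics/m2.png

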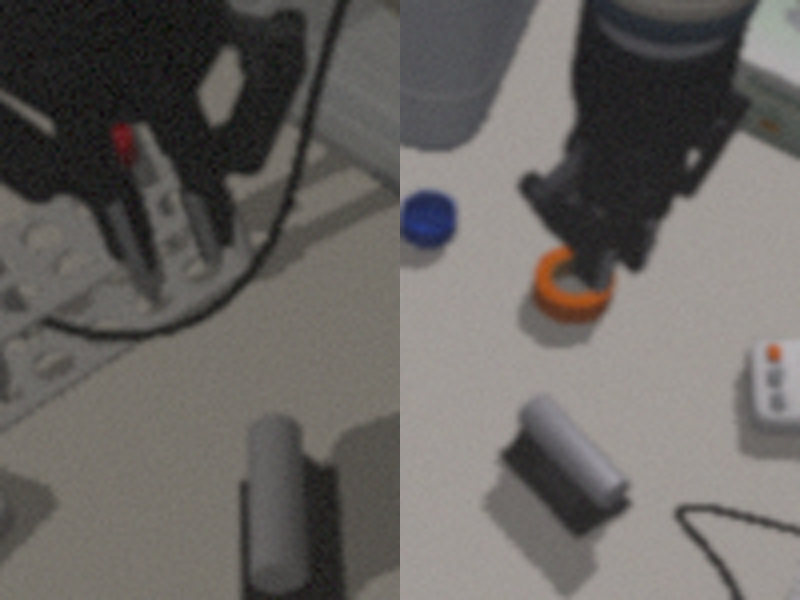

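Run:
```python
from h import *
p,Rg=pose()
for s,d in [((148,221),(403.6,157.5)),((103+38,150+76),(399,160)),((103+38,150+76),(408,155)),((103+52.5,150+66.5),(408,155)),((103+52.5,150+66.5),(399,160))]:
    r=[ray('scene',s),ray('side',d)]; t=tri(r); print(t.round(4),Rg.inv().apply(t-p).round(4),[np.linalg.norm(np.cross(t-o,v)).round(4) for o,v in r])
```

```text
[0.6304 0.2016 0.1781] [ 0.0004 -0.0075 -0.0153] [np.float64(0.0023), np.float64(0.0023)]
[0.6266 0.2072 0.1694] [-0.0053 -0.0111 -0.0067] [np.float64(0.0066), np.float64(0.0066)]
[0.6332 0.2147 0.1736] [-0.0022 -0.0206 -0.0109] [np.float64(0.0042), np.float64(0.0042)]
[0.6334 0.1957 0.1866] [ 0.0054 -0.0031 -0.0239] [np.float64(0.0114), np.float64(0.0114)]
[0.6271 0.1885 0.1822] [ 0.0024  0.006  -0.0194] [np.float64(0.0008), np.float64(0.0008)]
```

In the scene and side crops the fingertips are about 15–20 mm above the reported TCP, so the first close went over the rod's equator. I'll retry deeper, to TCP z ≈ 8 mm, which still clears the 6 mm base plate.

Call:
servo_tool(twist=[[0,0,0],[0,0,0],[0,0,0],[0,0,0],[0,0,0],[0,0,0],[0,0,0],[0,0,0],[0,0,0],[0,0,0]], delta_pos=[[0,0,0],[0,0,0],[0,0,4],[0,0,4],[0,0,4],[0,0,2],[0,0,0.8],[0,0,0.4],[0,0,0.3],[0,0,0.1]], grip=[6,8,8,8,8,7,6,5,4,4])

```text
time: 6.85
ee_pos: [0.6285, 0.1953, 0.0105]
ee_rot: [-0.0, 0.98, -0.198, 0.001]
wrist_force: [0.1, -0.6, 0.5]
width: 0.0396
grip_force: 0.0
```

Call:
servo_tool(twist=[[0,0,0],[0,0,0],[0,0,0],[0,0,0],[0,0,0],[0,0,0]], delta_pos=[[0,0,0],[0,0,0],[0,0,0],[0,0,0],[0,0,0],[0,0,0]], grip=[3.4,3.0,2.6,2.2,1.8,1.8], squeeze=40)

```text
time: 7.6
ee_pos: [0.6277, 0.1944, 0.0099]
ee_rot: [0.001, 0.98, -0.198, -0.0]
wrist_force: [-3.9, -5.0, 4.8]
width: 0.0192
grip_force: 37.5
```

Call:
servo_tool(twist=[[0,0,0],[0,0,0],[0,0,0],[0,0,0],[0,0,0],[0,0,0],[0,0,0]], delta_pos=[[0,0,0],[0,0,0],[0,0,0.3],[0,0,0.1],[0,0,0.1],[0,0,0.1],[0,0,0]], grip=[3,4,4,4,4,4,4])

```text
time: 8.48
ee_pos: [0.6278, 0.1951, 0.0033]
ee_rot: [0.0, 0.98, -0.198, -0.0]
wrist_force: [-0.1, -0.6, 0.3]
width: 0.0401
grip_force: 0.0
```

Call:
servo_tool(twist=[[0,0,0],[0,0,0],[0,0,0],[0,0,0],[0,0,0]], delta_pos=[[0,0,0.2],[0,0,0.2],[0,0,0.2],[0,0,0.2],[0,0,0]], grip=[4,4,4,4,4])

```text
time: 9.1
ee_pos: [0.6277, 0.195, -0.005]
ee_rot: [0.0, 0.98, -0.198, -0.0]
wrist_force: [-0.7, 0.6, 1.0]
width: 0.0397
grip_force: 0.0
```

Call:
servo_tool(twist=[[0,0,0],[0,0,0],[0,0,0],[0,0,0],[0,0,0],[0,0,0]], delta_pos=[[0,0,0],[0,0,0],[0,0,0],[0,0,0],[0,0,0],[0,0,0]], grip=[3.4,3.0,2.6,2.2,1.8,1.8])

```text
time: 9.85
ee_pos: [0.6278, 0.1942, -0.0043]
ee_rot: [0.001, 0.98, -0.199, -0.0]
wrist_force: [-3.7, -4.3, 3.7]
width: 0.0224
grip_force: 39.3
```

Call:
servo_tool(twist=[[0,0,0],[0,0,0],[0,0,0],[0,0,0],[0,0,0],[0,0,0],[0,0,0]], delta_pos=[[0,0,0],[0,0,-0.5],[0,0,-2],[0,0,-4],[0,0,-4],[0,0,-3],[0,0,0]], grip=[1.8,1.8,1.8,1.8,1.8,1.8,1.8], squeeze=60)

```text
time: 10.72
ee_pos: [0.6298, 0.1959, 0.1355]
ee_rot: [-0.002, 0.98, -0.198, 0.004]
wrist_force: [0.4, 0.2, -1.7]
width: 0.0215
grip_force: 58.9
```

```bash
python3 -c "
from h import *
s=arm.read_state();print(s['time'],s['qpos'],s['wrist_force'],s['width'],s['grip_force'])
P=vision.camera_params('wrist'); save('wrist','w3.png')
import pickle; pickle.dump(P,open('w3.pkl','wb'))"
```

```text
10.725 [2.49855738e-01 2.41051347e-01 1.18428803e+00 3.81035549e-04
 1.70795314e+00 2.21948472e+00] [ 0.35394903  0.15282409 -1.74746646] 0.021528627398030353 58.866047859191895
```

View pics/w3.png

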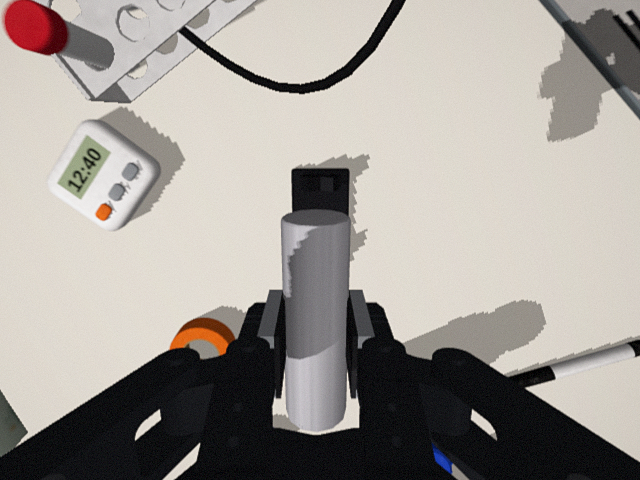

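The rod is held centrally between the pads, from (316,212) to (316,430). Next I'll compute the move to above the front of the gauge.

```bash
python3 -c "
from h import *
go([.474,-.143,.165],Rt(.44))
import pickle; P=pickle.load(open('w3.pkl','rb')); p,Rg=pose()
T=P['world_from_camera']
for uv,z in [((316,212),-.0505),((316,430),-.0385),((316,405),-.0505)]:
    o,d=ray('wrist',uv,P); o=Rg.inv().apply(o-p); d=Rg.inv().apply(d); print((o+d*(z-o[2])/d[2]).round(4))
"
```

```text
shift cm [-1.1  37.2  -3.36] turn [-0.0012 -0.0038 -0.8389] turnback shift cm [-28.42  24.04  -3.26]
[ 0.045  -0.0017 -0.0505]
[-0.0502 -0.0016 -0.0385]
[-0.028  -0.0016 -0.0505]
```

Call:
servo_tool(twist=[[0,0,0],[0,0,0],[0,0,0],[0,0,0],[0,0,0],[0,0,0],[0,0,0],[0,0,0],[0,0,0],[0,0,-0.12],[0,0,-0.12],[0,0,-0.12]], delta_pos=[[0,1.2,-1],[0,3,-1],[0,4.5,-1],[0,4.5,-0.3],[-0.2,4.5,0],[-0.3,4.5,0],[-0.3,4.5,0],[-0.3,4.5,0],[0,3,0],[0,2,0],[0,1,0],[0,0,0]], grip=[1.8,1.8,1.8,1.8,1.8,1.8,1.8,1.8,1.8,1.8,1.8,1.8])

```text
time: 12.28
ee_pos: [0.4728, -0.1448, 0.1621]
ee_rot: [-0.0, 1.0, -0.019, -0.001]
wrist_force: [0.9, -0.1, -2.0]
width: 0.0219
grip_force: 59.0
```

Call:
servo_tool(twist=[[0,0,-0.12],[0,0,-0.12],[0,0,-0.12],[0,0,-0.12],[0,0,0],[0,0,0]], delta_pos=[[0,0,0],[0,0,0],[0,0,0],[0,0,0],[0,0,0],[0,0,0]], grip=[1.8,1.8,1.8,1.8,1.8,1.8])

```text
time: 13.02
ee_pos: [0.4738, -0.1439, 0.1627]
ee_rot: [-0.0, 0.976, 0.217, -0.001]
wrist_force: [0.3, 0.2, -0.7]
width: 0.022
grip_force: 59.0
```

```bash
python3 -c "
from h import *
s=arm.read_state();print(s['time'],s['qpos'],s['wrist_force'],s['width'],s['grip_force'])
P=vision.camera_params('wrist'); save('wrist','w4.png')
import pickle; pickle.dump(P,open('w4.pkl','wb'))
go([.474,-.143,.165],Rt(.44))"
```

```text
13.025 [-3.63493111e-01 -1.95477350e-01  1.57923742e+00 -5.35008716e-05
  1.75904494e+00  7.69020386e-01] [ 0.28996621  0.18908952 -0.7141967 ] 0.022048498188631662 59.01538968086243
shift cm [ 0.04 -0.07 -0.21] turn [-0.0006  0.0006 -0.0012] turnback shift cm [ 0.04 -0.07 -0.21]
```

View pics/w4.png

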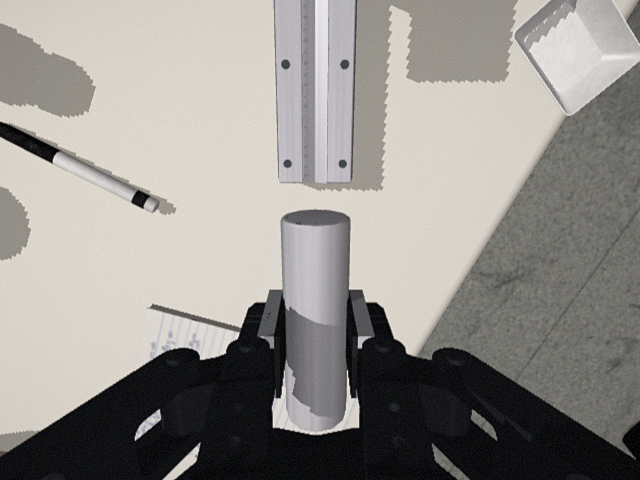

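The wrist view shows the bed's front edge at row 182 (columns 278–352). The screw pairs centre on (314.8,163) and (315,64), so the groove is nearly parallel to the held rod.

Run:
```python
from h import *
import pickle; P=pickle.load(open('w4.pkl','rb')); p,Rg=pose()
print(p,Rg.as_euler('zyx')[0])
for uv in [(315,182),(314.8,163),(315,64),(314.5,5),(278,182),(352,182)]:
    q=plane('wrist',uv,.025,P); print(uv,q.round(4),Rg.inv().apply(q-p).round(4))
a=plane('wrist',(314.8,163),.025,P);b=plane('wrist',(315,64),.025,P);print(np.arctan2(*(b-a)[[1,0]]),np.linalg.norm(b-a))
```

```text
[ 0.47391007 -0.14384714  0.16292686] -0.438759048541127
(315, 182) [ 0.4956 -0.132   0.025 ] [ 0.0247 -0.0014  0.1379]
(314.8, 163) [ 0.5087 -0.1257  0.025 ] [ 0.0393 -0.0016  0.1379]
(315, 64) [ 0.572  -0.0962  0.025 ] [ 0.1091 -0.0014  0.1379]
(314.5, 5) [ 0.6057 -0.0801  0.025 ] [ 0.1464 -0.0017  0.1378]
(278, 182) [ 0.4834 -0.1061  0.025 ] [ 0.0247 -0.03    0.1379]
(352, 182) [ 0.5078 -0.1579  0.025 ] [0.0247 0.0272 0.1379]
0.43602744733376064 0.06980588484198443
```

Call:
servo_tool(twist=[[0,0,0],[0,0,0],[0,0,0],[0,0,0],[0,0,0],[0,0,0],[0,0,0],[0,0,0],[0,0,0],[0,0,0]], delta_pos=[[2,0,0],[3,0,1],[1.6,0,3],[0,0,4],[0,0,4],[0,0,2.5],[0,0,1],[0,0,0.3],[0,0,0.2],[0,0,0]], grip=[1.8,1.8,1.8,1.8,1.8,1.8,1.8,1.8,1.8,1.8])

```text
time: 14.32
ee_pos: [0.5346, -0.1158, 0.0045]
ee_rot: [0.0, 0.976, 0.219, 0.001]
wrist_force: [0.5, -0.5, -1.2]
width: 0.022
grip_force: 59.0
```

Call:
servo_tool(twist=[[0,0,0],[0,0,0],[0,0,0],[0,0,0],[0,0,0]], delta_pos=[[0,0,0.2],[0,0,0.2],[0,0,0.2],[0,0,0.1],[0,0,0]], grip=[1.8,1.8,1.8,1.8,1.8])

```text
time: 14.95
ee_pos: [0.534, -0.1157, -0.0025]
ee_rot: [0.0, 0.976, 0.219, 0.0]
wrist_force: [-3.5, 1.5, 5.9]
width: 0.0216
grip_force: 63.0
```

Contact is felt at about 7 N, so I'll release and rise.

Call:
servo_tool(twist=[[0,0,0],[0,0,0],[0,0,0],[0,0,0],[0,0,0],[0,0,0]], delta_pos=[[0,0,0.05],[0,0,0],[0,0,0],[0,0,0],[0,0,0],[0,0,0]], grip=[2.2,2.4,2.8,3.4,4,4], squeeze=30)

```text
time: 15.7
ee_pos: [0.5341, -0.1156, -0.0041]
ee_rot: [0.0, 0.976, 0.219, 0.0]
wrist_force: [0.1, -0.1, 2.2]
width: 0.0403
grip_force: 1.1
```

Call:
servo_tool(twist=[[0,0,0],[0,0,0],[0,0,0],[0,0,0],[0,0,0],[0,0,0],[0,0,0]], delta_pos=[[0,0,-1],[0,0,-3],[-1.5,0,-4],[-4,0,-4],[-1,0,-4],[0,0,-1],[0,0,0]], grip=[4,4,4,4,4,4,4])

```text
time: 16.58
ee_pos: [0.4756, -0.1433, 0.1661]
ee_rot: [0.0, 0.976, 0.219, 0.0]
wrist_force: [0.9, 0.4, -0.9]
width: 0.0397
grip_force: 0.0
```

```bash
python3 -c "
from h import *
s=arm.read_state();print(s['time'],s['ee_pos'],s['wrist_force'],s['width'],s['grip_force'])
P=vision.camera_params('wrist'); save('wrist','w5.png')
import pickle; pickle.dump(P,open('w5.pkl','wb'))"
```

```text
16.575 [ 0.47557485 -0.14326032  0.16607898] [ 0.86215839  0.43706646 -0.87845509] 0.03971971397782635 0.0
```

View pics/w5.png

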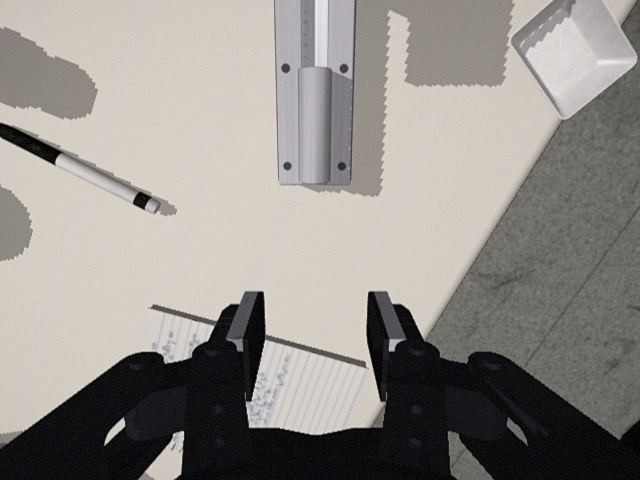

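The view shows the rod seated in the groove, from rows 67 to 185 on column 314.5, centred between the screw pairs. Next I'll shut the fingers, lean them forward 0.75 rad, and come down in front of the bed. Touching the bench there will calibrate the fingertip height.

Call:
servo_tool(twist=[[0,0.15,0],[0,0.15,0],[0,0.15,0],[0,0.15,0],[0,0.15,0],[0,0,0],[0,0,0],[0,0,0],[0,0,0],[0,0,0]], delta_pos=[[0,0,0],[0,0,0],[0,0,0],[0,0,0],[0,0,0],[-1.36,0,1.46],[-2.72,0,2.92],[-2.72,0,2.92],[-2.4,0,2.58],[0,0,0]], grip=[3,2,1,0,0,0,0,0,0,0])

```text
time: 17.88
ee_pos: [0.4736, -0.1404, 0.0259]
ee_rot: [-0.084, 0.909, 0.203, 0.354]
wrist_force: [0.1, 0.7, 0.5]
width: -0.0002
grip_force: 0.0
```

```bash
cat >> h.py <<'E'
G=np.array([.5998,-.0833,0]);YG=.437
def gp():
    s=arm.read_state();p,Rg=pose(); Rz=R.from_euler('z',-YG)
    print(round(s['time'],2),'q',s['qpos'].round(2),'gpos mm',(Rz.apply(p-G)*1000).round(1),'F gauge',Rz.apply(s['wrist_force']).round(2),'toolz',Rz.apply(Rg.apply([0,0,1])).round(3),'tooly',Rz.apply(Rg.apply([0,1,0])).round(3),s['width'])
E
python3 -c "
from h import *
gp();import pickle; P=pickle.load(open('w5.pkl','rb'));R2=R.from_euler('z',-YG)
for uv in [(316,352),(314.5,67),(314.5,185)]: print(R2.apply(plane('wrist',uv,.0 if uv[1]==352 else .044,P)-G))"
```

```text
17.88 q [-0.88 -0.52  2.25  0.75  1.3   0.08] gpos mm [-138.5    1.7   25.9] F gauge [0.35 0.63 0.47] toolz [ 0.678  0.011 -0.735] tooly [ 0.006 -1.    -0.009] -0.00020432233508186612
[-2.81935759e-01 -1.95525014e-03  5.55111512e-17]
[-0.03218476  0.00029848  0.044     ]
[-1.12611375e-01  1.28704309e-05  4.40000000e-02]
```

Call:
servo_tool(twist=[[0,0,0],[0,0,0],[0,0,0],[0,0,0],[0,0,0],[0,0,0]], delta_pos=[[-0.34,0.3,0.37],[-0.34,0,0.37],[-0.14,0,0.15],[-0.14,0,0.15],[-0.14,0,0.15],[0,0,0]], grip=[0,0,0,0,0,0])

```text
time: 18.62
ee_pos: [0.4765, -0.146, 0.0145]
ee_rot: [-0.08, 0.908, 0.203, 0.357]
wrist_force: [0.6, 0.2, -0.2]
width: -0.0001
grip_force: 0.0
```

```bash
python3 -c "
from h import *
gp()"
```

```text
18.62 q [-0.89 -0.49  2.25  0.77  1.27  0.04] gpos mm [-138.3   -4.6   14.5] F gauge [ 0.61 -0.06 -0.19] toolz [ 0.682  0.003 -0.732] tooly [ 0.004 -1.    -0.   ] -0.0001338477768894054
```

Call:
servo_tool(twist=[[0,0,0],[0,0,0],[0,0,0],[0,0,0]], delta_pos=[[0,-0.3,0],[-0.14,0,0.15],[-0.14,0,0.15],[0,0,0]], grip=[0,0,0,0])

```text
time: 19.12
ee_pos: [0.4752, -0.1432, 0.0103]
ee_rot: [-0.08, 0.908, 0.203, 0.357]
wrist_force: [-0.7, 0.1, -0.4]
width: -0.0
grip_force: 0.0
```

```bash
python3 -c "
from h import *
gp()"
```

```text
19.12 q [-0.89 -0.5   2.27  0.77  1.26  0.04] gpos mm [-138.3   -1.5   10.3] F gauge [-0.54  0.41 -0.4 ] toolz [ 0.682  0.003 -0.732] tooly [ 0.004 -1.    -0.001] -3.452537245387367e-05
```

Call:
servo_tool(twist=[[0,0,0],[0,0,0],[0,0,0],[0,0,0],[0,0,0]], delta_pos=[[-0.14,0,0.15],[-0.14,0,0.15],[-0.14,0,0.15],[-0.07,0,0.07],[0,0,0]], grip=[0,0,0,0,0])

```text
time: 19.75
ee_pos: [0.4752, -0.1433, 0.0033]
ee_rot: [-0.08, 0.908, 0.203, 0.357]
wrist_force: [0.1, 0.1, 0.0]
width: 0.0
grip_force: 0.0
```

No contact at 3 mm, so the tips do sit behind the TCP. I'll continue down.

Call:
servo_tool(twist=[[0,0,0],[0,0,0],[0,0,0],[0,0,0],[0,0,0],[0,0,0],[0,0,0]], delta_pos=[[-0.14,0,0.15],[-0.14,0,0.15],[-0.14,0,0.15],[-0.14,0,0.15],[-0.14,0,0.15],[-0.07,0,0.07],[0,0,0]], grip=[0,0,0,0,0,0,0])

```text
time: 20.62
ee_pos: [0.4752, -0.1433, -0.0079]
ee_rot: [-0.08, 0.908, 0.203, 0.357]
wrist_force: [0.4, 0.1, 0.3]
width: 0.0
grip_force: 0.0
```

Call:
servo_tool(twist=[[0,0,0],[0,0,0],[0,0,0],[0,0,0]], delta_pos=[[-0.14,0,0.15],[-0.07,0,0.07],[-0.07,0,0.07],[0,0,0]], grip=[0,0,0,0])

```text
time: 21.12
ee_pos: [0.4751, -0.1433, -0.012]
ee_rot: [-0.08, 0.908, 0.203, 0.357]
wrist_force: [0.8, -0.2, -0.5]
width: -0.0001
grip_force: 0.0
```

Call:
servo_tool(twist=[[0,0,0],[0,0,0],[0,0,0],[0,0,0]], delta_pos=[[-0.07,0,0.07],[-0.07,0,0.07],[-0.07,0,0.07],[0,0,0]], grip=[0,0,0,0])

```text
time: 21.62
ee_pos: [0.475, -0.1434, -0.0148]
ee_rot: [-0.08, 0.908, 0.203, 0.357]
wrist_force: [0.1, -0.0, -0.0]
width: -0.0001
grip_force: 0.0
```

Call:
servo_tool(twist=[[0,0,0],[0,0,0],[0,0,0],[0,0,0]], delta_pos=[[-0.07,0,0.07],[-0.07,0,0.07],[-0.07,0,0.07],[0,0,0]], grip=[0,0,0,0])

```text
time: 22.12
ee_pos: [0.4759, -0.1436, -0.0151]
ee_rot: [-0.08, 0.907, 0.204, 0.359]
wrist_force: [-8.3, 1.6, 14.6]
width: -0.0001
grip_force: 7.0
```

Call:
servo_tool(twist=[[0,0,0],[0,0,0],[0,0,0],[0,0,0]], delta_pos=[[-0.07,0,0.07],[-0.07,0,0.07],[-0.07,0,0.07],[0,0,0]], grip=[0,0,0,0])

```text
time: 22.62
ee_pos: [0.4772, -0.144, -0.0152]
ee_rot: [-0.08, 0.906, 0.205, 0.361]
wrist_force: [-14.1, 3.6, 25.9]
width: -0.0
grip_force: 12.9
```

The bench was touched at TCP z = −15.1 mm, which confirms the fingertip model (tip 31 mm behind the TCP). Next I'll raise to TCP z ≈ 11.5 mm, which puts the leading edge at about 41 mm, and approach the rod.

Call:
servo_tool(twist=[[0,0,0],[0,0,0],[0,0,0],[0,0,0],[0,0,0],[0,0,0]], delta_pos=[[-0.0,0,-0.0],[1.04,0,-1.12],[1.04,0,-1.11],[0.73,0,0.68],[1.1,0,1.02],[0,0,0]], grip=[0,0,0,0,0,0])

```text
time: 23.38
ee_pos: [0.4977, -0.1318, 0.0091]
ee_rot: [-0.081, 0.908, 0.204, 0.357]
wrist_force: [-0.9, 0.5, -1.0]
width: 0.0001
grip_force: 0.0
```

```bash
python3 -c "
from h import *
gp()"
```

```text
23.38 q [-0.82 -0.46  2.24  0.77  1.21  0.08] gpos mm [-113.    -0.8    9.1] F gauge [-0.59  0.86 -1.02] toolz [ 0.681  0.004 -0.732] tooly [ 0.005 -1.    -0.001] 0.00011487144759339887
```

Call:
servo_tool(twist=[[0,0,0],[0,0,0],[0,0,0],[0,0,0],[0,0,0],[0,0,0],[0,0,0],[0,0,0],[0,0,0]], delta_pos=[[0.17,0,-0.18],[0.36,0,0.34],[0.29,0,0.27],[0.15,0,0.14],[0.15,0,0.14],[0.15,0,0.14],[0.15,0,0.14],[0.15,0,0.14],[0.15,0,0.14]], grip=[0,0,0,0,0,0,0,0,0])

```text
time: 24.5
ee_pos: [0.5168, -0.1238, 0.0122]
ee_rot: [-0.08, 0.908, 0.203, 0.357]
wrist_force: [-1.3, -0.4, -0.3]
width: -0.0001
grip_force: 0.5
```

```bash
python3 -c "
from h import *
gp()"
```

```text
24.5 q [-0.77 -0.43  2.22  0.77  1.17  0.12] gpos mm [-92.4  -1.5  12.2] F gauge [-1.36  0.17 -0.34] toolz [ 0.682  0.003 -0.732] tooly [ 0.004 -1.     0.   ] -9.874657686885872e-05
```

Call:
servo_tool(twist=[[0,0,0],[0,0,0],[0,0,0],[0,0,0],[0,0,0],[0,0,0],[0,0,0],[0,0,0],[0,0,0],[0,0,0]], delta_pos=[[0.17,0,0.26],[0.366,0,0.341],[0.366,0,0.341],[0.366,0,0.341],[0.366,0,0.341],[0.366,0,0.341],[0.366,0,0.341],[0.366,0,0.341],[0.366,0,0.341],[0.366,0,0.341]], grip=[0,0,0,0,0,0,0,0,0,0])

```text
time: 25.75
ee_pos: [0.5604, -0.1032, 0.0114]
ee_rot: [-0.08, 0.908, 0.203, 0.357]
wrist_force: [-0.6, -1.3, 1.5]
width: -0.0001
grip_force: 0.7
```

```bash
python3 -c "
from h import *
gp()"
```

```text
25.75 q [-0.65 -0.35  2.16  0.76  1.07  0.19] gpos mm [-44.1  -1.3  11.4] F gauge [-1.1  -0.87  1.49] toolz [ 0.682  0.003 -0.732] tooly [ 0.004 -1.    -0.   ] -5.335854429868973e-05
```

Call:
servo_tool(twist=[[0,0,0],[0,0,0],[0,0,0],[0,0,0],[0,0,0],[0,0,0],[0,0,0],[0,0,0],[0,0,0],[0,0,0],[0,0,0]], delta_pos=[[0.366,0,0.341],[0.366,0,0.341],[0.366,0,0.341],[0.366,0,0.341],[0.366,0,0.341],[0.366,0,0.341],[0.366,0,0.341],[0.366,0,0.341],[0.366,0,0.341],[0.366,0,0.341],[0,0,0]], grip=[0,0,0,0,0,0,0,0,0,0,0])

```text
time: 27.12
ee_pos: [0.6056, -0.0815, 0.0114]
ee_rot: [-0.08, 0.908, 0.204, 0.357]
wrist_force: [0.0, 1.1, -0.2]
width: 0.0003
grip_force: 0.0
```

```bash
python3 -c "
from h import *
gp()
im=save('side','s9.png'); save('scene','c9.png')"
```

```text
27.12 q [-0.54 -0.25  2.08  0.75  0.99  0.26] gpos mm [ 6.  -0.8 11.4] F gauge [ 0.51  0.98 -0.21] toolz [ 0.682  0.003 -0.732] tooly [ 0.004 -1.    -0.   ] 0.0003226506710121155
```

Call:
servo_tool(twist=[[0,0,0],[0,0,0],[0,0,0],[0,0,0],[0,0,0],[0,0,0],[0,0,0],[0,0,0]], delta_pos=[[0.183,0,0.17],[0.183,0,0.17],[0.183,0,0.17],[0.183,0,0.17],[0.183,0,0.17],[0.183,0,0.17],[0.183,0,0.17],[0.183,0,0.17]], grip=[0,0,0,0,0,0,0,0])

```text
time: 28.22
ee_pos: [0.6236, -0.0734, 0.0115]
ee_rot: [-0.08, 0.908, 0.203, 0.357]
wrist_force: [-0.7, -0.4, -0.2]
width: -0.0005
grip_force: 0.4
```

```bash
python3 -c "
from h import *
gp()"
```

```text
28.23 q [-0.51 -0.21  2.05  0.74  0.96  0.29] gpos mm [25.7 -1.1 11.5] F gauge [-0.79 -0.09 -0.16] toolz [ 0.682  0.003 -0.732] tooly [ 0.004 -1.    -0.   ] -0.00045057276781218785
```

Call:
servo_tool(twist=[[0,0,0],[0,0,0],[0,0,0],[0,0,0],[0,0,0]], delta_pos=[[0.066,0,0.061],[0.066,0,0.061],[0.066,0,0.061],[0.044,0,0.041],[0.044,0,0.041]], grip=[0,0,0,0,0])

```text
time: 28.85
ee_pos: [0.627, -0.0718, 0.0115]
ee_rot: [-0.08, 0.908, 0.203, 0.357]
wrist_force: [-1.4, -0.6, -0.1]
width: 0.0001
grip_force: 0.4
```

Call:
servo_tool(twist=[[0,0,0],[0,0,0],[0,0,0],[0,0,0]], delta_pos=[[0.044,0,0.041],[0.044,0,0.041],[0.044,0,0.041],[0,0,0]], grip=[0,0,0,0])

```text
time: 29.35
ee_pos: [0.6286, -0.0709, 0.0115]
ee_rot: [-0.08, 0.908, 0.203, 0.357]
wrist_force: [-0.2, -0.1, -0.2]
width: -0.0003
grip_force: 0.2
```

Call:
servo_tool(twist=[[0,0,0],[0,0,0],[0,0,0],[0,0,0]], delta_pos=[[0.044,0,0.041],[0.044,0,0.041],[0.044,0,0.041],[0.044,0,0.041]], grip=[0,0,0,0])

```text
time: 29.85
ee_pos: [0.6308, -0.0699, 0.0115]
ee_rot: [-0.08, 0.908, 0.203, 0.357]
wrist_force: [-0.4, 0.0, -0.1]
width: -0.0
grip_force: 0.5
```

Call:
servo_tool(twist=[[0,0,0],[0,0,0],[0,0,0],[0,0,0]], delta_pos=[[0.044,0,0.041],[0.044,0,0.041],[0.044,0,0.041],[0.044,0,0.041]], grip=[0,0,0,0])

```text
time: 30.35
ee_pos: [0.633, -0.069, 0.0115]
ee_rot: [-0.08, 0.908, 0.203, 0.357]
wrist_force: [-0.9, 0.1, -0.4]
width: -0.0003
grip_force: 0.5
```

Call:
servo_tool(twist=[[0,0,0],[0,0,0],[0,0,0],[0,0,0]], delta_pos=[[0.044,0,0.041],[0.044,0,0.041],[0.044,0,0.041],[0.044,0,0.041]], grip=[0,0,0,0])

```text
time: 30.85
ee_pos: [0.6351, -0.0679, 0.0115]
ee_rot: [-0.08, 0.908, 0.203, 0.357]
wrist_force: [-0.3, -0.7, 0.7]
width: 0.0006
grip_force: 0.5
```

Call:
servo_tool(twist=[[0,0,0],[0,0,0],[0,0,0],[0,0,0]], delta_pos=[[0.044,0,0.041],[0.044,0,0.041],[0.044,0,0.041],[0.044,0,0.041]], grip=[0,0,0,0])

```text
time: 31.35
ee_pos: [0.6373, -0.0669, 0.0115]
ee_rot: [-0.08, 0.908, 0.203, 0.357]
wrist_force: [-1.7, -1.0, -0.1]
width: -0.0002
grip_force: 0.5
```

Call:
servo_tool(twist=[[0,0,0],[0,0,0],[0,0,0],[0,0,0]], delta_pos=[[0.044,0,0.041],[0.044,0,0.041],[0.044,0,0.041],[0.044,0,0.041]], grip=[0,0,0,0])

```text
time: 31.85
ee_pos: [0.6394, -0.0659, 0.0114]
ee_rot: [-0.08, 0.908, 0.203, 0.357]
wrist_force: [-3.0, -0.8, 1.3]
width: 0.0001
grip_force: 1.8
```

The stop is being felt (grip 1.8 N, push about 3 N). I'll take finer steps from here.

Call:
servo_tool(twist=[[0,0,0],[0,0,0],[0,0,0]], delta_pos=[[0.03,0,0.027],[0.03,0,0.027],[0,0,0]], grip=[0,0,0])

```text
time: 32.22
ee_pos: [0.6398, -0.0658, 0.0114]
ee_rot: [-0.08, 0.908, 0.204, 0.357]
wrist_force: [-6.5, -2.1, 2.5]
width: -0.0001
grip_force: 3.5
```

```bash
python3 -c "
from h import *
gp()"
```

```text
32.23 q [-0.47 -0.18  2.02  0.74  0.93  0.32] gpos mm [43.7 -1.1 11.4] F gauge [-6.81  0.88  2.47] toolz [ 0.681  0.003 -0.732] tooly [ 0.004 -1.     0.   ] -7.596976219516814e-05
```

Call:
servo_tool(twist=[[0,0,0],[0,0,0],[0,0,0],[0,0,0]], delta_pos=[[0.03,0,0.027],[0,0,0],[0,0,0],[0,0,0]], grip=[0,0,0,0])

```text
time: 32.72
ee_pos: [0.64, -0.0657, 0.0114]
ee_rot: [-0.08, 0.908, 0.204, 0.357]
wrist_force: [-9.0, -2.4, 3.9]
width: 0.0005
grip_force: 4.7
```

```bash
python3 -c "
from h import *
gp()"
```

```text
32.73 q [-0.47 -0.18  2.02  0.74  0.93  0.32] gpos mm [43.9 -1.  11.4] F gauge [-9.2   1.67  3.88] toolz [ 0.681  0.003 -0.732] tooly [ 0.004 -1.     0.   ] 0.0005111581656979079
```

The push reads about 9 N and was held for about 0.4 s. I'll back off slowly so the rod stays on the plunger.

Call:
servo_tool(twist=[[0,0,0],[0,0,0],[0,0,0],[0,0,0],[0,0,0],[0,0,0],[0,0,0],[0,0,0],[0,0,0],[0,0,0],[0,0,0],[0,0,0]], delta_pos=[[-0.015,0,-0.014],[-0.015,0,-0.014],[-0.015,0,-0.014],[-0.015,0,-0.014],[-0.015,0,-0.014],[-0.015,0,-0.014],[-0.015,0,-0.014],[-0.015,0,-0.014],[-0.015,0,-0.014],[-0.015,0,-0.014],[-0.015,0,-0.014],[-0.015,0,-0.014]], grip=[0,0,0,0,0,0,0,0,0,0,0,0])

```text
time: 34.22
ee_pos: [0.6383, -0.0664, 0.0115]
ee_rot: [-0.08, 0.908, 0.203, 0.357]
wrist_force: [-0.4, -0.5, -0.2]
width: 0.0001
grip_force: 0.0
```

```bash
python3 -c "
from h import *
gp();print(arm.read_state()['grip_force'])"
```

```text
34.23 q [-0.48 -0.18  2.02  0.74  0.93  0.31] gpos mm [42.1 -1.  11.5] F gauge [-0.54 -0.27 -0.15] toolz [ 0.682  0.003 -0.732] tooly [ 0.004 -1.     0.   ] 0.0001298693392010418
0.0
```

Call:
servo_tool(twist=[[0,0,0],[0,0,0],[0,0,0],[0,0,0],[0,0,0],[0,0,0],[0,0,0],[0,0,0],[0,0,0],[0,0,0],[0,0,0]], delta_pos=[[-0.073,0,-0.068],[-0.22,0,-0.2],[-0.5,0,-0.47],[-1,0,-0.93],[-1.5,0,-1.4],[-1.5,0,-1.4],[-1.5,0,-1.4],[1,0,-3],[1,0,-3],[0,0,-3],[0,0,0]], grip=[0,0,0,0,0,0,0,0,0,0,0])

```text
time: 35.6
ee_pos: [0.5183, -0.1247, 0.0933]
ee_rot: [-0.078, 0.908, 0.203, 0.359]
wrist_force: [0.2, 0.3, -0.5]
width: 0.0
grip_force: 0.0
```

Run:
```python
from h import *
gp()
# bystanders unchanged? compare side/scene with the start
for n in ('scene','side'):
    a=cv2.imread(f'pics/{n}0.png').astype(int); b=save(n,n+'9.png')[:,:,::-1].astype(int)
    for nm,(u,v) in {'scene':{'bottle':(213,325),'marker':(312,328),'boat':(366,170)},'side':{'bottle':(333,160),'marker':(288,212),'boat':(298,372)}}[n].items():
        print(n,nm,np.abs(a-b)[v-15:v+15,u-20:u+20].mean().round(1))
```

```text
35.6 q [-0.76 -0.52  2.13  0.72  1.29  0.25] gpos mm [-91.4  -3.   93.3] F gauge [ 0.3   0.15 -0.5 ] toolz [ 0.683 -0.002 -0.73 ] tooly [ 0.002 -1.     0.004] 4.481308198607369e-05
scene bottle 2.7
scene marker 3.1
scene boat 2.3
side bottle 4.3
side marker 5.6
side boat 4.5
```

```bash
python3 -c "
from h import *
print(workorder.hand_in())"
```

```text
the job is handed in; nothing more can be done
None
```

The job is handed in at about 36 s. The rod was laid in the groove, slid onto the stop and pressed with about 9 N at the wrist (estimated 6–8 N at the stop), then released with the arm clear. The bottle, boat and marker look unmoved in the camera images. I did not check the rod's final touch on the plunger after backing off, and `hand_in()` gave no verdict.

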